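Knock down the two sprung lock pins of a tape guide

TASK

The two sprung lock pins of the tape guide fixture were left standing up after a changeover: pick up the mallet and knock both pins fully down with it, letting nothing but the mallet touch the fixture or its pins. Then stand the mallet back on its rubber mat, on one end of its head as you found it, let go, and leave everything else on the bench where it is.

Things in the scene. Friction and masses are not known exactly. Their poses are not given: they have to be found in the camera images.
- mallet_head (a point): centre of the head of the loose mallet (340 to 550 g). The head is a dark cylinder with white plastic ends, 44 mm in diameter, 80 mm tall, standing upright on one flat end on the mat; both flat ends, 40 mm below and above this point, are striking faces. z: head's axis, up at the start; the handle sticks out level along -x from the head's middle, ending 168 mm from this point
- mallet_grip (a point): point on the mid-line of the mallet's straight wooden handle, 55 mm from the head's axis, where it can be gripped; the handle is 20 mm wide (y) and 26 mm tall (z), 44 mm above the bench at the start; same axes as mallet_head
- mat: the mallet's place: a fixed black rubber mat 150 x 150 mm, 4 mm thick, flat on the bench; origin at the centre of its underside, x and y along its edges
- fixture: fixed tape guide fixture: aluminium base plate 120 (x) by 170 (y) mm, 12 mm thick, and on it a steel block 50 (x) by 150 (y) mm whose flat top is 40 mm above the bench; origin at the centre of its underside. The two pins stand in the block's top at x = +6 mm, y = +40 mm (pin_left) and y = -40 mm (pin_right)
- pin_left_top (a point): centre of the top of the left lock pin (+y of the fixture): a steel pin with a round head 19 mm in diameter on a 12 mm stem. Its top stands 64 mm above the bench fully up and 44 mm fully down
- pin_right_top (a point): the same for the right lock pin (-y of the fixture)
- pin_left (a joint): how far the left pin is down, in m: 0 fully up, 0.020 fully down on its hard stop (starts between 0 and 0.007). A spring and a friction ring resist with about 6 N at first to 9 N at the bottom; the pin stays where it is left
- pin_right (a joint): the same for the right pin
- bushing0: bystander: aluminium bushing, tube 36 mm in diameter, 40 mm tall, standing between mat and fixture; origin under its centre
- bushing1: bystander: a second such bushing
- bushing2: bystander: a third such bushing
- tape_core: bystander: orange plastic ring 116 mm in diameter, 28 mm tall, lying on the bench; origin under its centre
- scissors: bystander: steel scissors about 180 mm long, 8 mm thick, lying on the bench; origin near the pivot
- screwdriver: bystander: screwdriver with a black handle, lying on the bench
Mind the look-alikes: they are no part of the job. Leave any turquoise look-alike of the part that bears mallet_head alone. Of the things that look like the mat, take the one that is farthest from the robot's base at the start.

How it is judged (in metres and radians):
On the way:
1. both lock pins knocked down (value of joint each of pin_left, pin_right above 0.0165 m), for 0.1 s.
At the end, for the whole second after the job is handed in: Both pins are down to within 3.5 mm of their stops, and the mallet stands on either end of its head, within 7 degrees of upright, with the head's axis over the rubber mat, at rest (all of step 1 and x of mallet_head in the frame of mat between -0.075 and 0.075 m and y of mallet_head in the frame of mat between -0.075 and 0.075 m and z of mallet_head in the frame of mat below 0.055 m and (angle between mallet_head's own z axis and vertical below 0.12 rad or angle between mallet_head's own z axis and vertical above 3.02 rad)); the robot touches nothing.
It fails at once if the gripper or arm touches the fixture or its pins (contact force between any of the fingers, the arm and fixture above 1.5 N).
It fails at once if a bystander is moved more than 30 mm (distance of any of bushing0, bushing1, bushing2, tape_core, scissors, screwdriver from where it was at the start of the episode above 0.03 m).
It also fails if it takes over 58 s, if anything falls off the work surface, if the arm or the gripper's body presses on something with over 40 N, if the wrist force passes 120 N, or if a joint passes its speed limit or range.

ROBOT

A 6-joint arm with a two-finger parallel gripper is mounted at the origin on the work surface. World frame = base frame: x ahead of the robot, y to its left, z up, the work surface at z = 0. Lengths are in mm, angles in rad, forces in N, time in s.
With the tool pointing down it reaches from about 325 to 925 mm from the base axis. Payload 3.1 kg.
Tool frame: the origin (TCP) lies midway between the tips of the shut fingers; the grasp point (between the pads) lies grip_point_offset behind it (grip_point_offset is the distance from the TCP to the grasp point, in mm); z points along the fingers, y is the direction in which the jaws open and shut (so a half turn about z gives the same grasp; the last joint's range is limited). The gripper opens to 85 mm and grips with 20 to 120 N. Pads are 22 mm wide; open, the fingers measure 114 mm over their backs; the gripper's body (76 mm by 85 mm) begins 54 mm behind the grasp point. The pads swing forward as they close: fully open they stand 13 mm farther back than shut.
Start: joints at [-1.25, 0.217, 1.613, -0, 1.311, -0.112], TCP at [262.156, -567.374, 231.3] pointing down, gripper open.
Joint ranges: [-2.75, 2.75], [-0.78, 2.1], [0.31, 2.55], [-1.13, 4.27], [0.13, 2.63], [-2.58, 2.58]. Speed limits (rad/s): [2.79, 2.79, 3.14, 3.14, 3.14, 3.14].

INTERFACE

Orientations are given as a unit quaternion [w, x, y, z].
In Python, from workcell import * gives the robot as it stands. The module is installed in compiled form; this text tells all that it offers.
- The arm moves only by the tool drive_tool, never from a script. Its argument "commands" is a list of rows, each an object of numbers: "jaw": the closure, from 0 (fully open) to 1 (shut); "dx", "dy", "dz": the shift along the world's x, y, z in m; "rx", "ry", "rz": the turn, a rotation vector about the world's x, y, z in degrees. In form: [{"jaw": .., "dx": .., "dy": .., "dz": .., "rx": .., "ry": .., "rz": ..}, ...]. A call has 1 to 20 rows; each row is the pose to reach, as a shift and turn from the pose commanded when the call began; what a row does not reach only later rows make up. A row lasts 1/8 s, in which the tool goes at most 62.5 mm and 10.7 degrees, less where a joint would pass 70% of its speed; a pose out of reach is approached as far as the arm can. A call with a gripper value outside its range is refused whole. The fingers move at their own pace and stop on an object; "squeeze" is the grip in N (left out, the last holds). Time passes only in rows, so rows that repeat a pose let the fingers close. It gives the time, the measured TCP pose, the force and the opening at its end, in the units of the state.
- sense(): the state, without advancing time (a new reading comes with each control period).
- camera(name): name is "scene" or "top" or "wrist"; returns a dict with "image" (400x640x3 uint8, red, green, blue), "K" (3x3 intrinsics, pixels), "R" (3x3) and "t" (3): a world point X has camera coordinates R X + t. Camera axes: x right, y down, z forward; pixel columns grow to the right and rows downward; lengths in mm; the calibration is good to about 2 mm. A picture is of the moment at which its call begins. There is no depth.
- finish_job(): hands the job in, once; it reports no verdict.
Trained networks look in the newest picture that a camera, given by its name, has taken for a name from the list of things; names that differ only in an ending like _2 or _b are one class to them, and where a whole thing is asked for, a point or a joint stands for the part that bears it (a point fixed in the world has none). Each returns a list of dicts, best first, with "conf" (0 to 1); they miss things now and then, are a little off and sometimes report something else, mostly with a low value. They report only what shows in the picture. A call takes as long as a camera call. They do not tell look-alikes from the thing itself.
- outline_of(query, camera): "mask" (400x640 bool, what is visible of it) and "uv" ([column, row] in pixels, amid what is visible of it).
The state is a dict: "time": time; "joint_pos": joint angles; "qd": joint speeds; "joint_torque": joint torques, N m; "tool_pos": TCP position; "orientation": TCP orientation; "wrist_force": force on the tool from outside, world axes, zero at the start; "wrist_torque": the same for the moment, N m; "opening": finger opening in mm.
Only numpy, scipy, OpenCV 4.12 (cv2) and the standard library are available. Lean on these libraries where they do the work, as an engineer would, in place of code of your own. Each camera call takes 0.05 s, during which the arm holds its last target.

## Working session

There is one attempt and no reset: what is moved stays moved. The work goes in short steps, Python scripts to look and compute and a tool call to move; the robot and the scene stay as the last step left them, time stands still between calls to the robot, and variables do not carry over. Pictures are saved under pics/ and viewed, and the job is handed in when it is done.

Besides the shell and the picture viewer there is one more tool, called as name(argument=value, ...) on one line, values as JSON. drive_tool: Moves the arm, as the interface text tells. Its arguments: {"type":"object","properties":{"commands":{"type":"array","items":{"type":"object","properties":{"jaw":{"type":"number"},"dx":{"type":"number"},"dy":{"type":"number"},"dz":{"type":"number"},"rx":{"type":"number"},"ry":{"type":"number"},"rz":{"type":"number"}}}},"squeeze":{"type":"number"}},"required":["commands"]}

```bash
mkdir -p pics; cat > h.py <<'E'
from workcell import *
import numpy as np, cv2
def snap(n,f):
    c=camera(n); cv2.imwrite('pics/'+f,c['image'][:,:,::-1]); return c
E
python3 - <<'E'
from h import *
print(sense()); import pickle
for n in ['scene','top']:
    c=snap(n,n+'0.png'); pickle.dump(c,open(n+'0.pkl','wb'))
    print(n,c['K'],c['R'],c['t'])
    for q in ['mallet_head','mat','fixture','pin_left','pin_right','bushing0','tape_core','scissors','screwdriver']:
        print(q,[(round(float(d['conf']),2),np.round(d['uv']).tolist(),int(d['mask'].sum())) for d in outline_of(q,n)])
print(sense()['time'])
E
```

```text
{'time': 0.0, 'joint_pos': array([-1.25017582e+00,  2.17768073e-01,  1.61494209e+00,  1.69610405e-05,
        1.31133017e+00, -1.12216755e-01]), 'qd': array([ 6.51282002e-05,  2.15945005e-03, -8.03718928e-04,  1.15947341e-03,
       -1.44751999e-04,  3.89323451e-04]), 'joint_torque': array([ 3.43120573e-04, -3.96841729e+01, -3.03850579e+01, -6.80524863e-05,
        9.77409101e-03, -1.51932619e-05]), 'tool_pos': array([ 261.90702938, -566.56242311,  229.95551108]), 'orientation': array([-1.21805568e-03,  9.76672488e-01,  2.14730886e-01, -1.19146400e-04]), 'wrist_force': array([-0.5815737 , -0.67622325,  0.40193717]), 'wrist_torque': array([ 0.00090946,  0.01500138, -0.0348423 ]), 'opening': 85.40398065891307}
scene [[401.84924928   0.         319.13691849]
 [  0.         401.84924928 202.02934493]
 [  0.           0.           1.        ]] [[ 0.25642454  0.96654489  0.00611729]
 [ 0.68631782 -0.17761651 -0.70528024]
 [-0.68059849  0.18504957 -0.70890222]] [-224.15392831 -297.55089252 1284.11800915]
mallet_head [(0.7, [372.0, 208.0], 1294), (0.61, [474.0, 196.0], 999)]
mat [(0.84, [341
[... 598 characters left out ...]
  ]] [[-0.14448329 -0.98950639  0.00129606]
 [-0.96925933  0.14126305 -0.2014475 ]
 [ 0.1991505  -0.03036201 -0.97949846]] [167.51905033 552.69789574 942.72048113]
mallet_head [(0.89, [279.0, 209.0], 633), (0.86, [182.0, 216.0], 839)]
mat [(0.65, [281.0, 200.0], 2254), (0.58, [286.0, 297.0], 3006), (0.33, [347.0, 214.0], 101)]
fixture [(0.65, [410.0, 187.0], 2399)]
pin_left [(0.55, [427.0, 185.0], 42)]
pin_right []
bushing0 [(0.46, [339.0, 174.0], 134), (0.45, [349.0, 216.0], 155), (0.42, [341.0, 198.0], 133)]
tape_core [(0.77, [373.0, 105.0], 516), (0.23, [282.0, 200.0], 2132)]
scissors [(0.91, [359.0, 270.0], 490)]
screwdriver [(0.87, [326.0, 124.0], 351), (0.19, [278.0, 201.0], 2165)]
1.0
```

View pics/scene0.png

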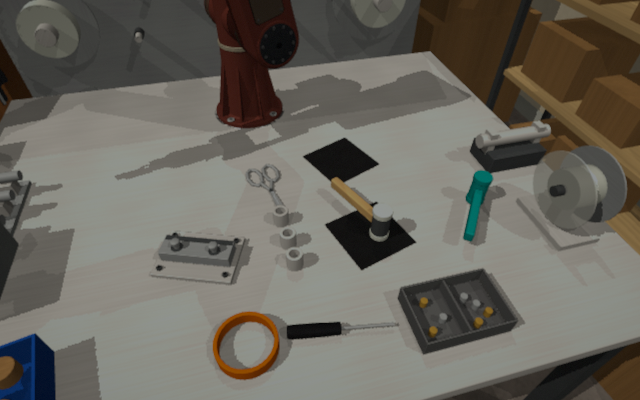

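View pics/top0.png

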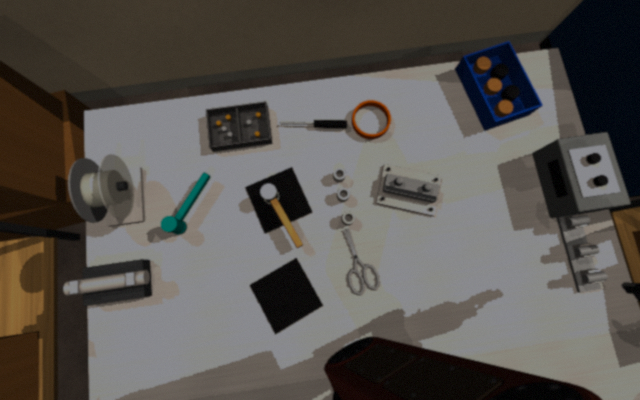

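The pictures show candidates for the mallet at scene (375,215), which has a wooden handle and a dark/white head, and at (478,200), which is the turquoise decoy. Candidates for the mat are (370,235), under the mallet and far from the base, and (341,160), the nearer decoy. The fixture is at (200,257) with its pins at (176,244) and (214,247). The bushings are at (281,215), (288,238) and (295,260). I choose the wooden mallet and the mat under it.

```bash
cat >> h.py <<'E'
def proj(c,X):
    X=np.atleast_2d(X); p=X@c['R'].T+c['t']; p=p@c['K'].T; return p[:,:2]/p[:,2:]
def onz(c,uv,z):
    uv=np.atleast_2d(uv).astype(float); d=np.c_[uv,np.ones(len(uv))]@np.linalg.inv(c['K']).T@c['R']
    o=-c['R'].T@c['t']; return o+d*((z-o[2])/d[:,2])[:,None]
def tri(cs,uvs):
    A=[];b=[]
    for c,uv in zip(cs,uvs):
        P=c['K']@np.c_[c['R'],c['t']]
        for k in (0,1):
            r=P[k]-uv[k]*P[2]; A.append(r[:3]/1e0);b.append(-r[3])
    return np.linalg.lstsq(np.array(A),np.array(b),rcond=None)[0]
E
python3 - <<'E'
from h import *
import pickle
s=pickle.load(open('scene0.pkl','rb'));t=pickle.load(open('top0.pkl','rb'))
def crop(c,x0,y0,w,h,k,f):
    cv2.imwrite('pics/'+f,cv2.resize(c['image'][y0:y0+h,x0:x0+w,::-1],None,fx=k,fy=k,interpolation=cv2.INTER_CUBIC))
crop(s,300,130,130,140,4,'c1.png');crop(t,235,155,90,110,5,'c2.png')
crop(s,145,200,170,95,4.5,'c3.png');crop(t,320,155,130,70,6,'c4.png')
for n,c in(('scene',s),('top',t)):
    print(n, onz(c,[372,208] if n=='scene' else [279,209],44).round())
print(tri([s,t],[[214,246],[427,187]]).round(), tri([s,t],[[176,243],[398,182]]).round())
E
```

```text
scene [[553. 210.  44.]]
top [[550. 192.  44.]]
[ 559. -181.   47.] [ 574. -186.   65.]
```

```bash
python3 - <<'E'
import cv2,numpy as np
a=[cv2.imread(f'pics/c{i}.png') for i in (1,2)]
h=600
print([x.shape for x in a])
r=np.hstack([cv2.resize(a[0],(371,400)),cv2.resize(a[1],(327,400))]);cv2.imwrite('pics/c12.png',r)
E
```

```text
[(560, 520, 3), (550, 450, 3)]
```

View pics/c1.png

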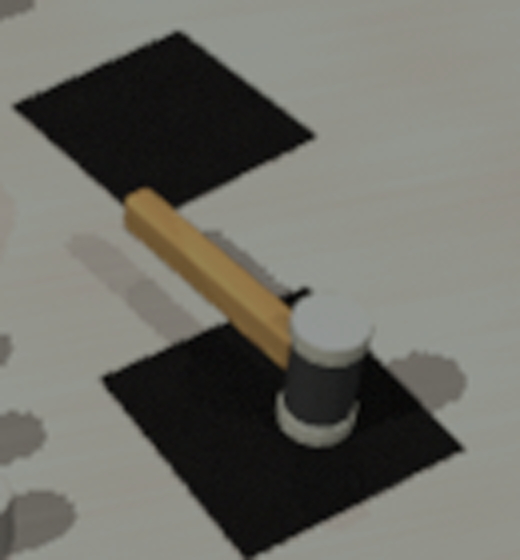

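View pics/c2.png

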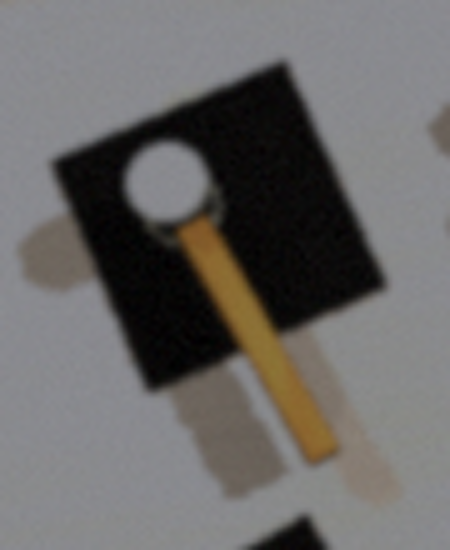

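View pics/c3.png

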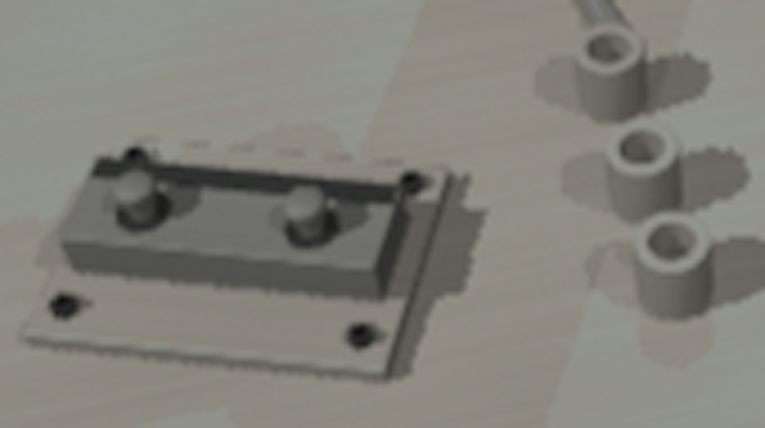

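View pics/c4.png

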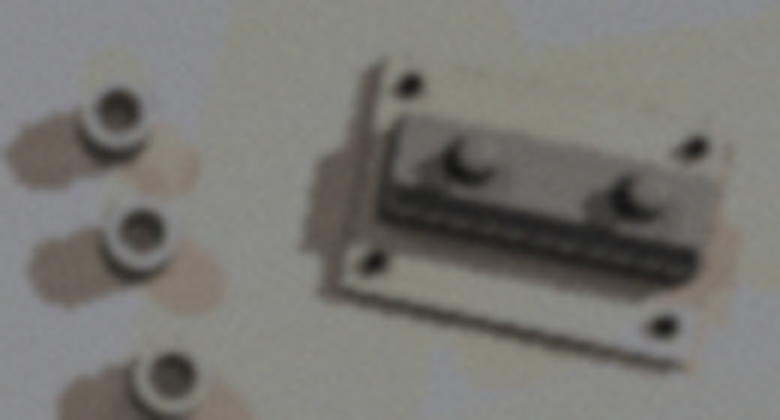

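```bash
python3 - <<'E'
from h import *
import pickle
s=pickle.load(open('scene0.pkl','rb'));t=pickle.load(open('top0.pkl','rb'))
T=lambda a,b:tri([s,t],[a,b]).round(1)
S1=lambda x,y:(300+(x+.5)/4-.5,130+(y+.5)/4-.5); T1=lambda x,y:(235+(x+.5)/5-.5,155+(y+.5)/5-.5)
S2=lambda x,y:(145+x/4.5,200+y/4.5); T2=lambda x,y:(320+x/6,155+y/6)
print('headtop',T(S1(331,325),T1(168,181)))
print('handle end',T(S1(145,193),T1(322,455)))
for n,a,b in(('m1',(105,378),(385,287)),('m2',(250,558),(287,63)),('m3',(463,450),(55,162)),('m4',(310,290),(150,390))): print(n,T(S1(*a),T1(*b)),onz(s,S1(*a),4).round(1),onz(t,T1(*b),4).round(1))
for n,a,b in(('pA',(135,185),(643,190)),('pB',(308,202),(470,155)),('b1',(608,47),(170,375)),('b2',(642,148),(142,232)),('b3',(672,240),(118,110)),
 ('h1',(65,304),(690,150)),('h2',(360,335),(408,85)),('h3',(412,182),(373,262)),('h4',(135,156),(662,327))): print(n,T(S2(*a),T2(*b)))
E
```

```text
headtop [597.2 212.8  78.8]
handle end [442.4 153.8  52.8]
m1 [ 5.357e+02  1.051e+02 -2.000e-01] [[539.6 104.9   4. ]] [[534.8 103.9   4. ]]
m2 [ 6.773e+02  1.444e+02 -6.000e-01] [[680.7 144.8   4. ]] [[675.2 142.1   4. ]]
m3 [637.4 285.9  -1.8] [[641.6 284.    4. ]] [[635.4 283.7   4. ]]
m4 [496.7 246.8  -1.2] [[501.6 245.9   4. ]] [[495.5 244.4   4. ]]
pA [ 550.7 -222.1   55.6]
pB [ 579.  -146.6   53.7]
b1 [499.9   6.2  35.7]
b2 [568.9   8.8  34.4]
b3 [628.5  10.7  36.3]
h1 [ 575.  -264.4   10.9]
h2 [ 626.8 -134.6   11.3]
h3 [ 542.8 -101.5   11.6]
h4 [ 491.8 -232.2   11.8]
```

drive_tool(commands=[{"jaw": 0,"dx": 0.02,"dy": 0.055,"dz": 0.01,"rz": -1},{"jaw": 0,"dx": 0.28,"dy": 0.756,"dz": 0.0,"rz": -4},{"jaw": 0,"dx": 0.28,"dy": 0.756,"dz": 0.0,"rz": -4},{"jaw": 0,"dx": 0.28,"dy": 0.756,"dz": 0.0,"rz": -4},{"jaw": 0,"dx": 0.28,"dy": 0.756,"dz": 0.0,"rz": -4},{"jaw": 0,"dx": 0.28,"dy": 0.756,"dz": 0.0,"rz": -4},{"jaw": 0,"dx": 0.28,"dy": 0.756,"dz": 0.0,"rz": -4},{"jaw": 0,"dx": 0.28,"dy": 0.756,"dz": 0.0,"rz": -4},{"jaw": 0,"dx": 0.28,"dy": 0.756,"dz": 0.0,"rz": -4},{"jaw": 0,"dx": 0.28,"dy": 0.756,"dz": 0.0,"rz": -4},{"jaw": 0,"dx": 0.28,"dy": 0.756,"dz": 0.0,"rz": -4},{"jaw": 0,"dx": 0.28,"dy": 0.756,"dz": 0.0,"rz": -4},{"jaw": 0,"dx": 0.28,"dy": 0.756,"dz": 0.0,"rz": -4},{"jaw": 0,"dx": 0.28,"dy": 0.756,"dz": 0.0,"rz": -4},{"jaw": 0,"dx": 0.28,"dy": 0.756,"dz": 0.0,"rz": -4},{"jaw": 0,"dx": 0.28,"dy": 0.756,"dz": 0.0,"rz": -4}])

```text
$.commands[0]: bad value
```

```bash
python3 - <<'E'
from h import *
import pickle
s=sense(); print(s['time'],s['tool_pos'],s['orientation'],s['joint_pos'].round(2))
try: print(grip_point_offset)
except Exception as e: print(e)
c=snap('wrist','w1.png'); pickle.dump(c,open('w1.pkl','wb')); print(c['K'],c['R'],c['t'],-c['R'].T@c['t'])
E
```

```text
1.0 [ 262.14861036 -567.38819406  231.30520791] [ 1.11192684e-05  9.76675920e-01  2.14718764e-01 -1.14794881e-05] [-1.25  0.22  1.61 -0.    1.31 -0.11]
18.700000000000003
[[287.01774926   0.         322.6878588 ]
 [  0.         287.01774926 199.13787334]
 [  0.           0.           1.        ]] [[ 4.17918817e-01 -9.08484232e-01 -5.12861035e-04]
 [-8.64219657e-01 -3.97730268e-01  3.08115269e-01]
 [-2.80121844e-01 -1.28323944e-01 -9.51348894e-01]] [-624.42144133  -39.14347877  380.25311658] [ 333.64611026 -534.05000011  373.49384396]
```

View pics/w1.png

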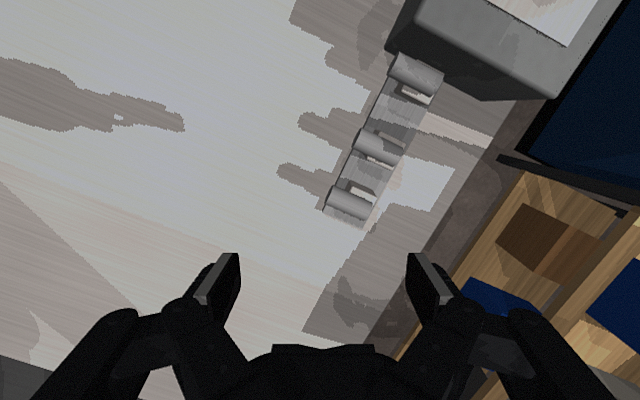

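drive_tool(commands=[{"jaw": 0,"dx": 0.02,"dy": 0.055,"dz": 0.01,"rx": 0,"ry": 0,"rz": -1},{"jaw": 0,"dx": 0.28,"dy": 0.756,"dz": 0,"rx": 0,"ry": 0,"rz": -4},{"jaw": 0,"dx": 0.28,"dy": 0.756,"dz": 0,"rx": 0,"ry": 0,"rz": -4},{"jaw": 0,"dx": 0.28,"dy": 0.756,"dz": 0,"rx": 0,"ry": 0,"rz": -4},{"jaw": 0,"dx": 0.28,"dy": 0.756,"dz": 0,"rx": 0,"ry": 0,"rz": -4},{"jaw": 0,"dx": 0.28,"dy": 0.756,"dz": 0,"rx": 0,"ry": 0,"rz": -4},{"jaw": 0,"dx": 0.28,"dy": 0.756,"dz": 0,"rx": 0,"ry": 0,"rz": -4},{"jaw": 0,"dx": 0.28,"dy": 0.756,"dz": 0,"rx": 0,"ry": 0,"rz": -4},{"jaw": 0,"dx": 0.28,"dy": 0.756,"dz": 0,"rx": 0,"ry": 0,"rz": -4},{"jaw": 0,"dx": 0.28,"dy": 0.756,"dz": 0,"rx": 0,"ry": 0,"rz": -4},{"jaw": 0,"dx": 0.28,"dy": 0.756,"dz": 0,"rx": 0,"ry": 0,"rz": -4},{"jaw": 0,"dx": 0.28,"dy": 0.756,"dz": 0,"rx": 0,"ry": 0,"rz": -4},{"jaw": 0,"dx": 0.28,"dy": 0.756,"dz": 0,"rx": 0,"ry": 0,"rz": -4},{"jaw": 0,"dx": 0.28,"dy": 0.756,"dz": 0,"rx": 0,"ry": 0,"rz": -4},{"jaw": 0,"dx": 0.28,"dy": 0.756,"dz": 0,"rx": 0,"ry": 0,"rz": -4},{"jaw": 0,"dx": 0.28,"dy": 0.756,"dz": 0,"rx": 0,"ry": 0,"rz": -4}], squeeze=100)

```text
time: 3.05
tool_pos: [541.8, 187.3, 231.3]
orientation: [0.0, 0.984, 0.18, -0.0]
wrist_force: [0.5, 0.1, 0.5]
opening: 85.6
```

```bash
python3 - <<'E'
from h import *
import pickle
s=sense(); print(s['time'],s['tool_pos'],s['orientation'],s['joint_pos'].round(2))
c=snap('wrist','w2.png'); pickle.dump(c,open('w2.pkl','wb')); print(-c['R'].T@c['t'])
E
```

```text
3.05 [541.82860168 187.3216463  231.29655058] [ 1.99248698e-04  9.83711016e-01  1.79756962e-01 -1.77699855e-04] [ 0.21  0.11  1.74 -0.    1.3   1.42]
[615.56279544 215.48286255 373.45990088]
```

View pics/w2.png

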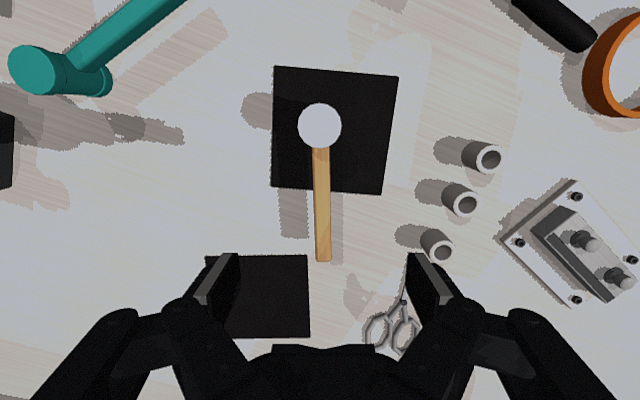

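```bash
python3 - <<'E'
from h import *
import pickle
s=pickle.load(open('scene0.pkl','rb'));t=pickle.load(open('top0.pkl','rb'));w=pickle.load(open('w2.pkl','rb'))
im=w['image'].astype(int)
hsv=cv2.cvtColor(w['image'],cv2.COLOR_RGB2HSV)
m=((hsv[:,:,0]>10)&(hsv[:,:,0]<28)&(hsv[:,:,1]>90)); m[:,:300]=0;m[:,345:]=0;m[:140]=0;m[280:]=0
for r in range(155,265,15):
    x=np.where(m[r])[0]
    if len(x): 
        e=onz(w,[[x.min()-.5,r],[x.max()+.5,r]],57); print(r,x.min(),x.max(),e.mean(0).round(1), np.linalg.norm(e[0]-e[1]).round(1))
head=(im[:,:,2]>150)&(hsv[:,:,1]<40); n,l,st,ce=cv2.connectedComponentsWithStats(head.astype(np.uint8)); k=l[125,320]; print(st[k],ce[k])
print('head top',onz(w,ce[k],84).round(1))
S1=lambda x,y:(300+(x+.5)/4-.5,130+(y+.5)/4-.5); T1=lambda x,y:(235+(x+.5)/5-.5,155+(y+.5)/5-.5)
print(tri([s,t,w],[S1(331,325),T1(168,181),ce[k]]),tri([s,w],[S1(331,325),ce[k]]),tri([t,w],[T1(168,181),ce[k]]))
for p in([275,66],[398,77],[383,194],[271,187]): print('mat',onz(w,p,4).round(1))
E
```

```text
155 312 329 [566.6 199.7  57. ] 19.9
170 312 330 [551.  193.3  57. ] 21.3
185 313 330 [534.9 186.7  57. ] 20.5
200 314 329 [518.  180.3  57. ] 18.6
215 315 329 [500.8 173.3  57. ] 17.7
230 315 330 [482.9 165.9  57. ] 19.2
245 316 330 [464.4 158.3  57. ] 18.3
260 317 329 [445.1 151.   57. ] 16.2
[ 298  103   43   45 1514] [319.02443857 125.32892999]
head top [[597.5 212.6  84. ]]
[597.21134071 212.75445521  78.80082315] [597.36139529 212.89440217  78.99202182] [597.14581009 212.48594093  78.37180202]
mat [[637.7 283.9   4. ]]
mat [[677.8 143.3   4. ]]
mat [[538.8 100.    4. ]]
mat [[495. 244.   4.]]
```

drive_tool(commands=[{"jaw": 0,"dx": 0.009,"dy": 0.0065,"dz": -0.06,"rx": 0,"ry": 0,"rz": 1.2},{"jaw": 0,"dx": 0.009,"dy": 0.0065,"dz": -0.12,"rx": 0,"ry": 0,"rz": 1.2},{"jaw": 0,"dx": 0.009,"dy": 0.0065,"dz": -0.17,"rx": 0,"ry": 0,"rz": 1.2},{"jaw": 0,"dx": 0.009,"dy": 0.0065,"dz": -0.2,"rx": 0,"ry": 0,"rz": 1.2},{"jaw": 0,"dx": 0.009,"dy": 0.0065,"dz": -0.207,"rx": 0,"ry": 0,"rz": 1.2},{"jaw": 0,"dx": 0.009,"dy": 0.0065,"dz": -0.207,"rx": 0,"ry": 0,"rz": 1.2}], squeeze=110)

```text
time: 3.85
tool_pos: [551.7, 194.5, 25.0]
orientation: [-0.0, 0.982, 0.19, 0.0]
wrist_force: [1.1, -0.6, 1.0]
opening: 85.4
```

```bash
python3 - <<'E'
from h import *
s=sense(); print(s['time'],s['tool_pos'],s['orientation'],s['wrist_force'])
snap('wrist','w3.png')
E
```

```text
3.85 [551.70709309 194.52296076  25.0021427 ] [-6.23245441e-06  9.81736281e-01  1.90246521e-01  3.69511426e-04] [ 1.12848244 -0.5872165   0.95398746]
```

View pics/w3.png

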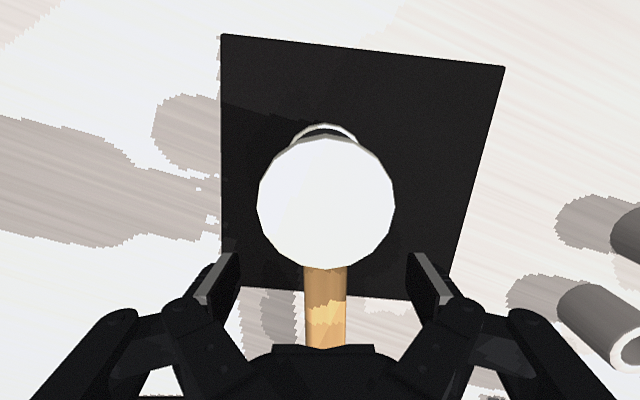

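The wrist view shows the handle (325,300) centred between the pads and the head top at (326,203). I close the jaws now.

drive_tool(commands=[{"jaw": 1,"dx": 0,"dy": 0,"dz": 0,"rx": 0,"ry": 0,"rz": 0},{"jaw": 1,"dx": 0,"dy": 0,"dz": 0,"rx": 0,"ry": 0,"rz": 0},{"jaw": 1,"dx": 0,"dy": 0,"dz": 0,"rx": 0,"ry": 0,"rz": 0},{"jaw": 1,"dx": 0,"dy": 0,"dz": 0,"rx": 0,"ry": 0,"rz": 0},{"jaw": 1,"dx": 0,"dy": 0,"dz": 0,"rx": 0,"ry": 0,"rz": 0},{"jaw": 1,"dx": 0,"dy": 0,"dz": 0,"rx": 0,"ry": 0,"rz": 0},{"jaw": 1,"dx": 0,"dy": 0,"dz": 0,"rx": 0,"ry": 0,"rz": 0}], squeeze=115)

```text
time: 4.78
tool_pos: [551.5, 195.1, 25.0]
orientation: [0.0, 0.982, 0.191, 0.0]
wrist_force: [-1.4, -2.2, 5.7]
opening: 18.6
```

drive_tool(commands=[{"jaw": 1,"dx": 0,"dy": 0,"dz": 0.01,"rx": 0,"ry": 0,"rz": 0},{"jaw": 1,"dx": 0,"dy": 0,"dz": 0.03,"rx": 0,"ry": 0,"rz": 0},{"jaw": 1,"dx": 0,"dy": 0,"dz": 0.06,"rx": 0,"ry": 0,"rz": 0},{"jaw": 1,"dx": 0,"dy": 0,"dz": 0.1,"rx": 0,"ry": 0,"rz": 0},{"jaw": 1,"dx": 0,"dy": 0,"dz": 0.12,"rx": 0,"ry": 0,"rz": 0},{"jaw": 1,"dx": 0,"dy": 0,"dz": 0.12,"rx": 0,"ry": 0,"rz": 0},{"jaw": 1,"dx": 0,"dy": 0,"dz": 0.12,"rx": 0,"ry": 0,"rz": 0}])

```text
time: 5.65
tool_pos: [549.7, 194.8, 142.6]
orientation: [0.0, 0.982, 0.191, -0.002]
wrist_force: [-0.5, -0.5, -5.4]
opening: 18.7
```

```bash
python3 - <<'E'
from h import *
import pickle
s=sense(); print(s['time'],s['tool_pos'],s['orientation'],s['wrist_force'],s['wrist_torque'])
w=snap('wrist','w4.png');pickle.dump(w,open('w4.pkl','wb'))
c=snap('scene','s4.png');pickle.dump(c,open('s4.pkl','wb'))
cv2.imwrite('pics/s4c.png',cv2.resize(c['image'][100:280,280:480,::-1],None,fx=3.3,fy=3.3,interpolation=cv2.INTER_CUBIC))
E
```

```text
5.65 [549.74438554 194.81204915 142.63762324] [ 3.79270211e-05  9.81627055e-01  1.90802965e-01 -1.59732043e-03] [-0.48022181 -0.47588939 -5.36474154] [-0.06428653  0.20243043  0.01472653]
```

View pics/w4.png

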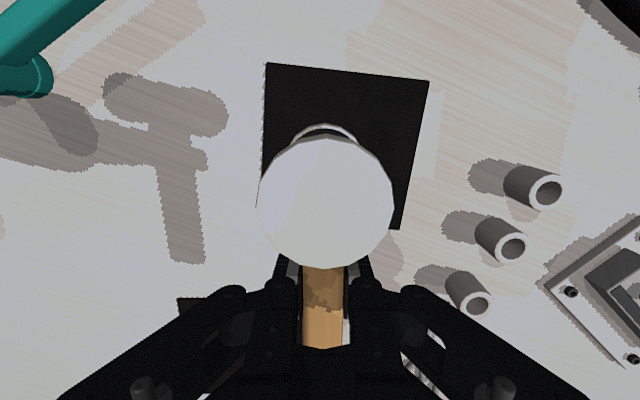

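View pics/s4c.png

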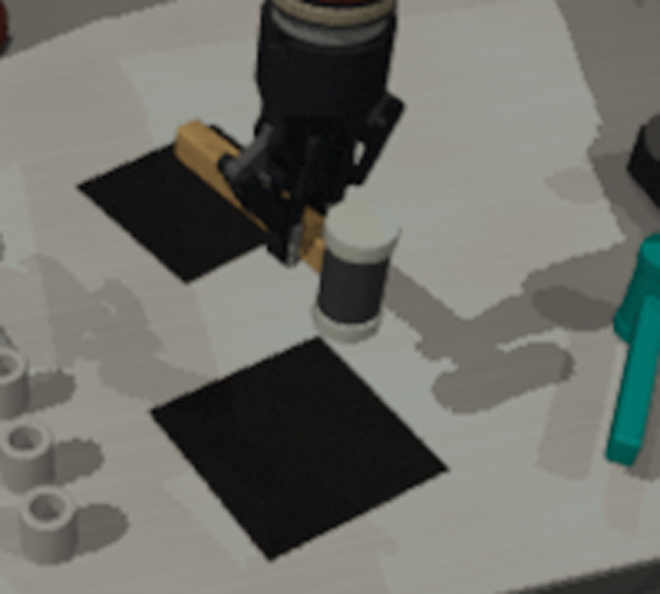

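```bash
python3 - <<'E'
from h import *
import pickle
s=pickle.load(open('scene0.pkl','rb'));t=pickle.load(open('top0.pkl','rb'));w=pickle.load(open('w2.pkl','rb'))
cv2.imwrite('pics/c5.png',cv2.resize(w['image'][170:310,490:640,::-1],None,fx=4,fy=4,interpolation=cv2.INTER_CUBIC))
E
```

```text
(no output)
```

View pics/c5.png

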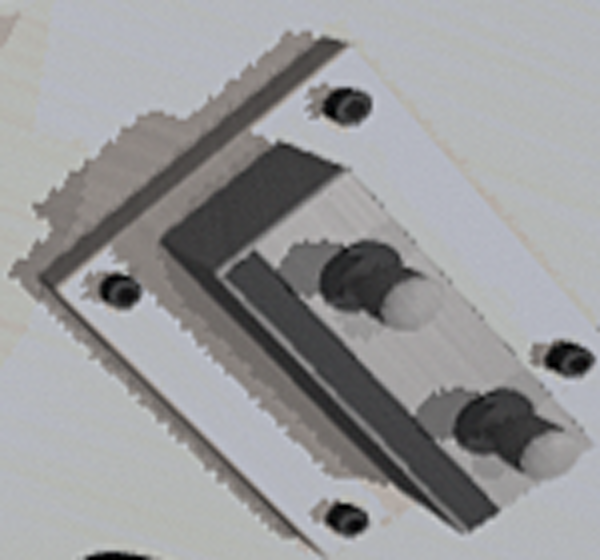

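drive_tool(commands=[{"jaw": 1,"dx": 0.005,"dy": -0.03,"dz": 0.02,"rx": 0,"ry": 0,"rz": -5},{"jaw": 1,"dx": 0.01,"dy": -0.08,"dz": 0.035,"rx": 0,"ry": 0,"rz": -14},{"jaw": 1,"dx": 0.015,"dy": -0.135,"dz": 0.035,"rx": 0,"ry": 0,"rz": -24},{"jaw": 1,"dx": 0.02,"dy": -0.19,"dz": 0.035,"rx": 0,"ry": 0,"rz": -34},{"jaw": 1,"dx": 0.02,"dy": -0.23,"dz": 0.035,"rx": 0,"ry": 0,"rz": -41},{"jaw": 1,"dx": 0.02,"dy": -0.242,"dz": 0.035,"rx": 0,"ry": 0,"rz": -42.5},{"jaw": 1,"dx": 0.02,"dy": -0.242,"dz": 0.035,"rx": 0,"ry": 0,"rz": -42.5},{"jaw": 1,"dx": 0.02,"dy": -0.242,"dz": 0.035,"rx": 0,"ry": 0,"rz": -42.5}])

```text
time: 6.75
tool_pos: [570.8, -45.5, 178.6]
orientation: [-0.0, 0.984, -0.177, -0.001]
wrist_force: [0.3, 0.6, -3.4]
opening: 18.3
```

```bash
python3 - <<'E'
from h import *
import pickle
s0=pickle.load(open('scene0.pkl','rb'));t=pickle.load(open('top0.pkl','rb'));w=pickle.load(open('w2.pkl','rb'))
s=sense(); print(s['time'],s['tool_pos'],s['orientation'],s['wrist_force'],s['wrist_torque'])
w5=snap('wrist','w5.png');pickle.dump(w5,open('w5.pkl','wb'))
S2=lambda x,y:(145+x/4.5,200+y/4.5); T2=lambda x,y:(320+x/6,155+y/6)
for a,b,c in(((135,185),(643,190),(627.2,283.2)),((308,202),(470,155),(592.5,245.7))):
    print(tri([s0,t,w],[S2(*a),T2(*b),c]),tri([s0,w],[S2(*a),c]),onz(w,c,60))
print(outline_of('fixture','wrist')[0]['uv'])
E
```

```text
6.75 [570.75818539 -45.5390541  178.57832124] [-4.33566218e-04  9.84184890e-01 -1.77142310e-01 -7.19128432e-04] [ 0.27479562  0.56361724 -3.37518661] [ 0.04820333  0.15505578 -0.01681026]
[ 551.36061952 -222.04054894   57.89030777] [ 552.43045835 -221.79802173   58.6373462 ] [[ 551.46610561 -221.14824169   60.        ]]
[ 580.00806889 -146.8489303    57.24433084] [ 581.75721345 -146.5926549    58.63854374] [[ 579.97945619 -147.07095585   60.        ]]
[452.5, 138.7]
```

View pics/w5.png

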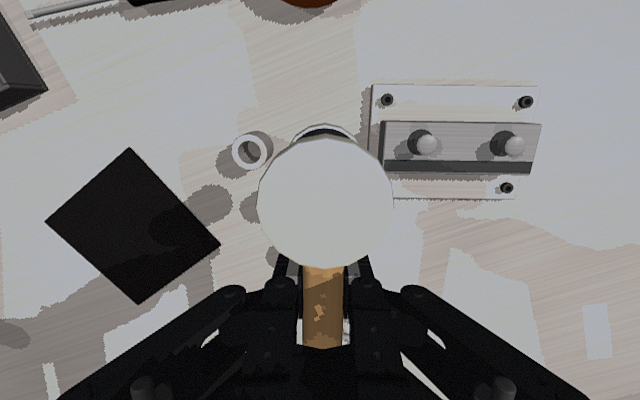

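```bash
python3 - <<'E'
from h import *
import pickle
w=pickle.load(open('w5.pkl','rb'));w2=pickle.load(open('w2.pkl','rb'));s0=pickle.load(open('scene0.pkl','rb'))
cv2.imwrite('pics/c6.png',cv2.resize(w['image'][75:215,360:550,::-1],None,fx=4,fy=4,interpolation=cv2.INTER_CUBIC))
for p,q in(((515,146),(627.2,283.2)),((427,144),(592.5,245.7))): print(onz(w,p,60),tri([w,w2],[p,q]))
print(-w['R'].T@w['t'])
E
```

```text
[[ 551.79742282 -222.78574354   60.        ]] [ 551.06651648 -223.94585172   57.98628172]
[[ 581.2475581 -149.0729569   60.       ]] [ 580.12323613 -149.96010755   57.30745762]
[644.74468958 -73.12798306 320.61621718]
```

View pics/c6.png

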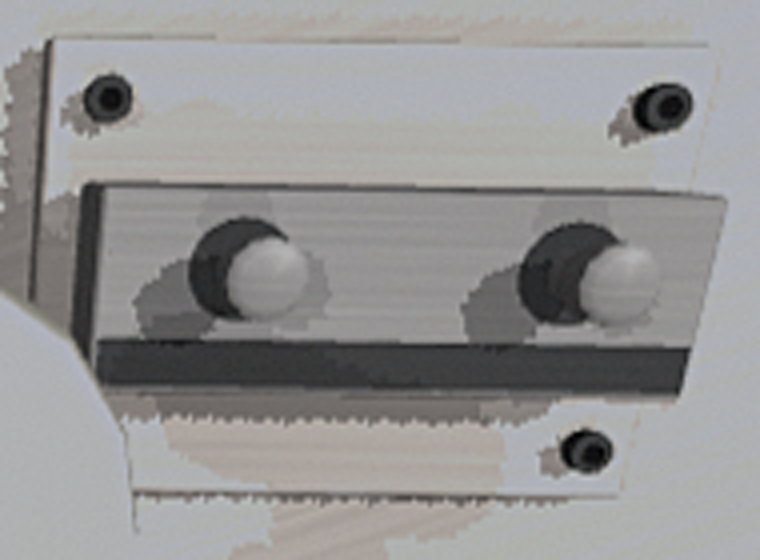

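drive_tool(commands=[{"jaw": 1,"dx": -0.01,"dy": -0.035,"dz": 0,"rx": 0,"ry": 0,"rz": 0},{"jaw": 1,"dx": -0.022,"dy": -0.07,"dz": -0.01,"rx": 0,"ry": 0,"rz": 0},{"jaw": 1,"dx": -0.029,"dy": -0.088,"dz": -0.04,"rx": 0,"ry": 0,"rz": 0},{"jaw": 1,"dx": -0.029,"dy": -0.088,"dz": -0.07,"rx": 0,"ry": 0,"rz": 0},{"jaw": 1,"dx": -0.029,"dy": -0.088,"dz": -0.078,"rx": 0,"ry": 0,"rz": 0},{"jaw": 1,"dx": -0.029,"dy": -0.088,"dz": -0.078,"rx": 0,"ry": 0,"rz": 0},{"jaw": 1,"dx": -0.029,"dy": -0.088,"dz": -0.078,"rx": 0,"ry": 0,"rz": 0}], squeeze=120)

```text
time: 7.72
tool_pos: [543.7, -134.8, 103.0]
orientation: [0.0, 0.984, -0.177, 0.002]
wrist_force: [1.0, -0.1, -3.4]
opening: 18.5
```

```bash
python3 - <<'E'
from h import *
c=snap('scene','s6.png')
cv2.imwrite('pics/s6c.png',cv2.resize(c['image'][170:300,140:310,::-1],None,fx=4,fy=4,interpolation=cv2.INTER_CUBIC))
print(proj(c,[[580.3,-148,60],[551.5,-222.3,60]]),sense()['tool_pos'])
E
```

```text
[[212.18952137 243.57065469]
 [174.3754082  240.07668066]] [ 543.7404907  -134.95535663  103.10963681]
```

View pics/s6c.png

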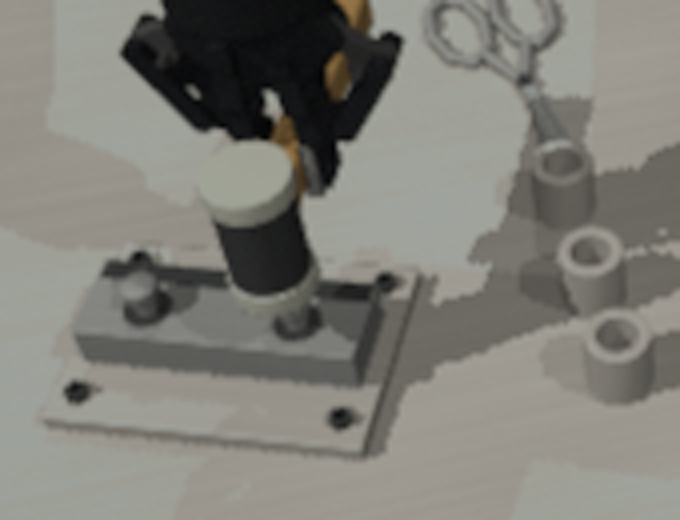

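```bash
python3 - <<'E'
from h import *
s=sense()
from scipy.spatial.transform import Rotation as R
q=s['orientation'];r=R.from_quat([q[1],q[2],q[3],q[0]]).as_matrix()
tp=s['tool_pos']; hc=tp+49.2*r[:,0]-18.9*r[:,2]
print(r.round(4),hc)
c=camera('scene')
p=(proj(c,[hc+[0,0,40],hc-[0,0,40]])-[140,170])*4; print(p)
E
```

```text
[[ 9.370e-01 -3.494e-01  3.200e-03]
 [-3.494e-01 -9.370e-01 -1.300e-03]
 [ 3.400e-03  1.000e-04 -1.000e+00]] [ 589.77890726 -152.12155134  122.17887801]
[[240.67160611 171.28568453]
 [273.57510118 282.10335405]]
```

drive_tool(commands=[{"jaw": 1,"dx": 0,"dy": 0,"dz": -0.015,"rx": 0,"ry": 0,"rz": 0},{"jaw": 1,"dx": 0,"dy": 0,"dz": -0.025,"rx": 0,"ry": 0,"rz": 0},{"jaw": 1,"dx": 0,"dy": 0,"dz": -0.03,"rx": 0,"ry": 0,"rz": 0},{"jaw": 1,"dx": 0,"dy": 0,"dz": -0.03,"rx": 0,"ry": 0,"rz": 0}])

```text
time: 8.32
tool_pos: [542.6, -135.0, 71.2]
orientation: [0.0, 0.984, -0.178, 0.0]
wrist_force: [0.9, -1.0, -1.7]
opening: 18.3
```

drive_tool(commands=[{"jaw": 1,"dx": 0,"dy": 0,"dz": -0.004,"rx": 0,"ry": 0,"rz": 0},{"jaw": 1,"dx": 0,"dy": 0,"dz": -0.008,"rx": 0,"ry": 0,"rz": 0},{"jaw": 1,"dx": 0,"dy": 0,"dz": -0.008,"rx": 0,"ry": 0,"rz": 0}])

```text
time: 8.7
tool_pos: [542.6, -135.0, 64.7]
orientation: [0.0, 0.984, -0.178, 0.0]
wrist_force: [-4.0, 1.5, 9.7]
opening: 18.6
```

```bash
python3 - <<'E'
from h import *
print(sense())
c=snap('scene','s7.png')
cv2.imwrite('pics/s7c.png',cv2.resize(c['image'][170:300,140:310,::-1],None,fx=4,fy=4,interpolation=cv2.INTER_CUBIC))
snap('wrist','w7.png')
E
```

```text
{'time': 8.7, 'joint_pos': array([-3.69372658e-01,  2.80598313e-01,  1.88155171e+00, -1.25069752e-04,
        9.79010546e-01,  1.55914757e+00]), 'qd': array([ 0.00149455, -0.00222866,  0.00224591,  0.00072329, -0.00390095,
       -0.00096359]), 'joint_torque': array([-3.84676717e-01, -3.21437073e+01, -2.33554816e+01, -4.03130637e-02,
       -9.45073999e-01,  7.56318244e-03]), 'tool_pos': array([ 542.60634273, -135.03671579,   64.7414471 ]), 'orientation': array([ 9.18785470e-05,  9.84052979e-01, -1.77875475e-01,  2.02302898e-04]), 'wrist_force': array([-3.99239603,  1.5251939 ,  9.74390217]), 'wrist_torque': array([0.18418092, 0.3446062 , 0.01279036]), 'opening': 18.562110735293537}
```

View pics/s7c.png

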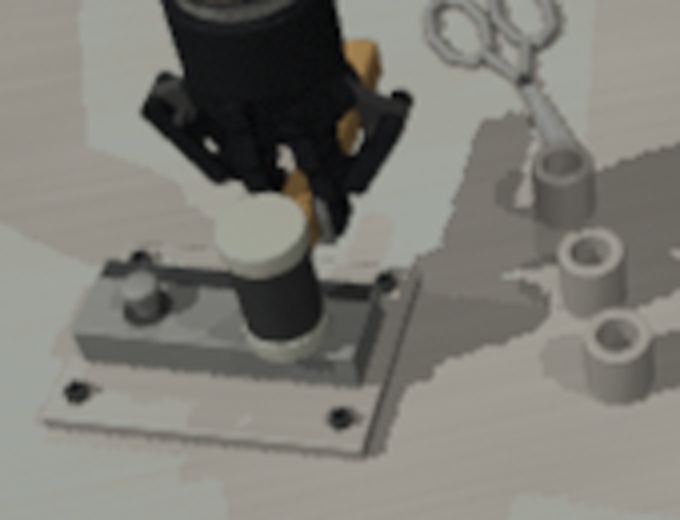

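View pics/w7.png

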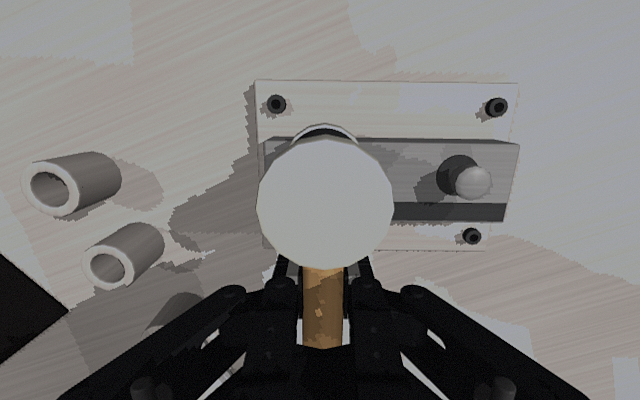

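drive_tool(commands=[{"jaw": 1,"dx": 0,"dy": 0,"dz": -0.003,"rx": 0,"ry": 0,"rz": 0},{"jaw": 1,"dx": 0,"dy": 0,"dz": -0.003,"rx": 0,"ry": 0,"rz": 0},{"jaw": 1,"dx": 0,"dy": 0,"dz": -0.003,"rx": 0,"ry": 0,"rz": 0}])

```text
time: 9.18
tool_pos: [542.6, -135.0, 64.4]
orientation: [0.0, 0.984, -0.178, -0.0]
wrist_force: [-10.9, 4.4, 24.6]
opening: 18.6
```

drive_tool(commands=[{"jaw": 1,"dx": 0,"dy": 0,"dz": 0.02,"rx": 0,"ry": 0,"rz": 0},{"jaw": 1,"dx": 0,"dy": 0,"dz": 0.045,"rx": 0,"ry": 0,"rz": 0},{"jaw": 1,"dx": -0.014,"dy": -0.037,"dz": 0.045,"rx": 0,"ry": 0,"rz": 0},{"jaw": 1,"dx": -0.029,"dy": -0.074,"dz": 0.045,"rx": 0,"ry": 0,"rz": 0},{"jaw": 1,"dx": -0.029,"dy": -0.074,"dz": 0.045,"rx": 0,"ry": 0,"rz": 0},{"jaw": 1,"dx": -0.029,"dy": -0.074,"dz": 0.045,"rx": 0,"ry": 0,"rz": 0}])

```text
time: 9.93
tool_pos: [511.9, -208.2, 103.7]
orientation: [-0.001, 0.984, -0.178, -0.001]
wrist_force: [0.1, -0.2, -3.8]
opening: 18.3
```

```bash
python3 - <<'E'
from h import *
print(sense()['tool_pos'])
c=snap('scene','s8.png')
cv2.imwrite('pics/s8c.png',cv2.resize(c['image'][170:300,140:310,::-1],None,fx=4,fy=4,interpolation=cv2.INTER_CUBIC))
snap('wrist','w8.png')
E
```

```text
[ 511.88056047 -208.16679228  103.69512594]
```

View pics/s8c.png

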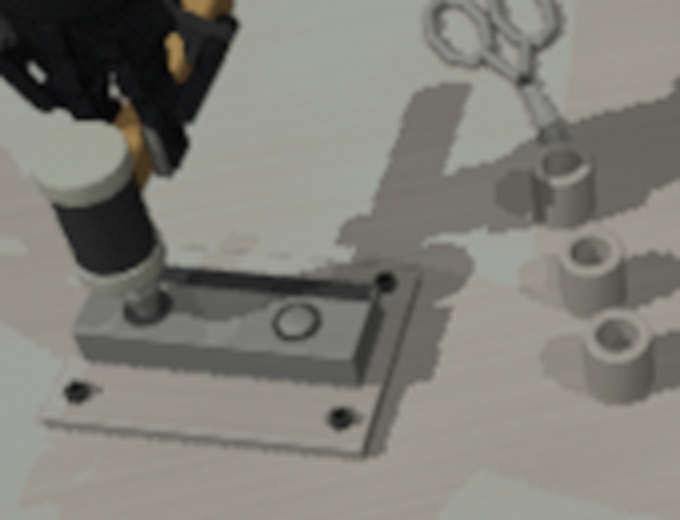

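View pics/w8.png

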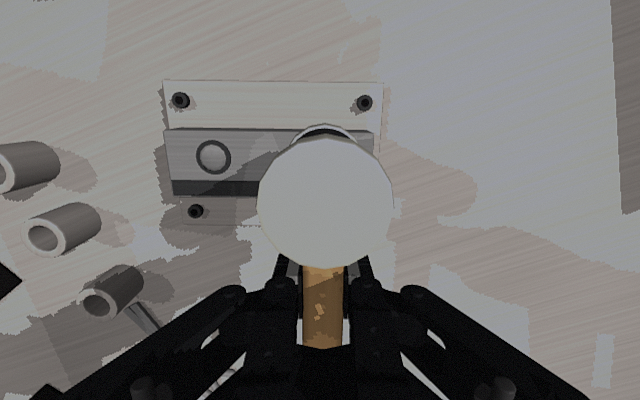

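The first pin is fully down at crop (297,320). The head now hovers over the second, so I repeat the press.

drive_tool(commands=[{"jaw": 1,"dx": 0,"dy": 0,"dz": -0.015,"rx": 0,"ry": 0,"rz": 0},{"jaw": 1,"dx": 0,"dy": 0,"dz": -0.025,"rx": 0,"ry": 0,"rz": 0},{"jaw": 1,"dx": 0,"dy": 0,"dz": -0.033,"rx": 0,"ry": 0,"rz": 0},{"jaw": 1,"dx": 0,"dy": 0,"dz": -0.039,"rx": 0,"ry": 0,"rz": 0},{"jaw": 1,"dx": 0,"dy": 0,"dz": -0.042,"rx": 0,"ry": 0,"rz": 0},{"jaw": 1,"dx": 0,"dy": 0,"dz": -0.042,"rx": 0,"ry": 0,"rz": 0},{"jaw": 1,"dx": 0,"dy": 0,"dz": -0.042,"rx": 0,"ry": 0,"rz": 0}])

```text
time: 10.9
tool_pos: [513.5, -208.7, 64.8]
orientation: [-0.0, 0.984, -0.178, 0.0]
wrist_force: [-5.4, 4.4, 8.9]
opening: 18.3
```

drive_tool(commands=[{"jaw": 1,"dx": 0,"dy": 0,"dz": -0.003,"rx": 0,"ry": 0,"rz": 0},{"jaw": 1,"dx": 0,"dy": 0,"dz": -0.004,"rx": 0,"ry": 0,"rz": 0},{"jaw": 1,"dx": 0,"dy": 0,"dz": -0.004,"rx": 0,"ry": 0,"rz": 0}])

```text
time: 11.28
tool_pos: [513.5, -208.8, 64.4]
orientation: [-0.0, 0.984, -0.178, -0.001]
wrist_force: [-15.0, 8.3, 29.9]
opening: 18.3
```

drive_tool(commands=[{"jaw": 1,"dx": 0,"dy": 0,"dz": 0.02,"rx": 0,"ry": 0,"rz": 0},{"jaw": 1,"dx": 0,"dy": 0,"dz": 0.06,"rx": 0,"ry": 0,"rz": 0},{"jaw": 1,"dx": 0,"dy": 0,"dz": 0.084,"rx": 0,"ry": 0,"rz": 0},{"jaw": 1,"dx": 0,"dy": 0.03,"dz": 0.084,"rx": 0,"ry": 0,"rz": 5},{"jaw": 1,"dx": 0.005,"dy": 0.08,"dz": 0.084,"rx": 0,"ry": 0,"rz": 10},{"jaw": 1,"dx": 0.005,"dy": 0.08,"dz": 0.084,"rx": 0,"ry": 0,"rz": 10},{"jaw": 1,"dx": 0.005,"dy": 0.13,"dz": 0.084,"rx": 0,"ry": 0,"rz": 10},{"jaw": 1,"dx": 0.005,"dy": 0.13,"dz": 0.084,"rx": 0,"ry": 0,"rz": 10}])

```text
time: 12.28
tool_pos: [517.5, -76.9, 142.1]
orientation: [-0.0, 0.996, -0.09, -0.001]
wrist_force: [1.0, -0.2, -3.7]
opening: 18.2
```

```bash
python3 - <<'E'
from h import *
s=sense();print(s['time'],s['tool_pos'],s['orientation'])
c=snap('scene','s9.png')
cv2.imwrite('pics/s9c.png',cv2.resize(c['image'][170:300,140:310,::-1],None,fx=4,fy=4,interpolation=cv2.INTER_CUBIC))
snap('wrist','w9.png')
E
```

```text
12.275 [517.50343235 -76.94465254 142.11932997] [-3.03127821e-04  9.95919467e-01 -9.02437847e-02 -6.17896744e-04]
```

View pics/s9c.png

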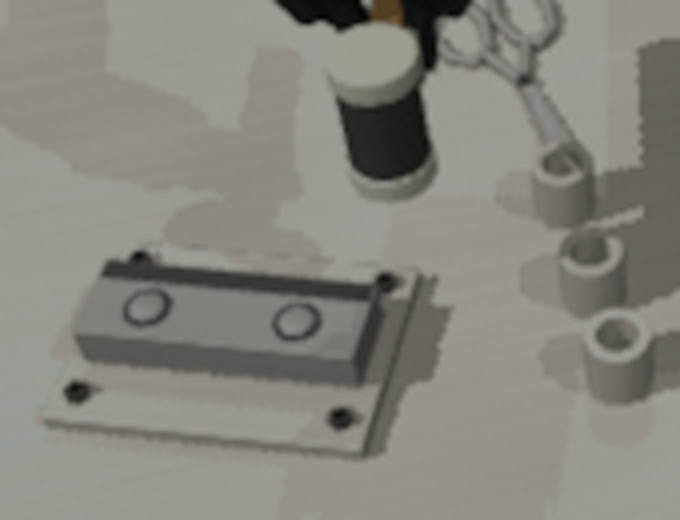

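View pics/w9.png

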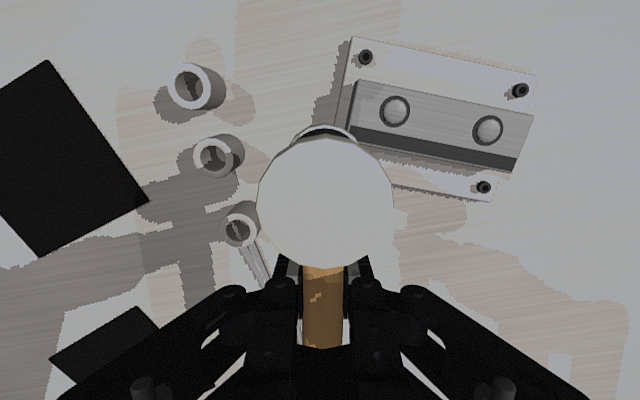

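drive_tool(commands=[{"jaw": 1,"dx": 0.003,"dy": 0.03,"dz": 0,"rx": 0,"ry": 0,"rz": 4},{"jaw": 1,"dx": 0.008,"dy": 0.08,"dz": 0,"rx": 0,"ry": 0,"rz": 10},{"jaw": 1,"dx": 0.014,"dy": 0.14,"dz": 0,"rx": 0,"ry": 0,"rz": 18},{"jaw": 1,"dx": 0.019,"dy": 0.2,"dz": 0,"rx": 0,"ry": 0,"rz": 26},{"jaw": 1,"dx": 0.023,"dy": 0.24,"dz": 0,"rx": 0,"ry": 0,"rz": 31},{"jaw": 1,"dx": 0.024,"dy": 0.2525,"dz": -0.01,"rx": 0,"ry": 0,"rz": 32.3},{"jaw": 1,"dx": 0.024,"dy": 0.2525,"dz": -0.05,"rx": 0,"ry": 0,"rz": 32.3},{"jaw": 1,"dx": 0.024,"dy": 0.2525,"dz": -0.085,"rx": 0,"ry": 0,"rz": 32.3},{"jaw": 1,"dx": 0.024,"dy": 0.2525,"dz": -0.098,"rx": 0,"ry": 0,"rz": 32.3},{"jaw": 1,"dx": 0.024,"dy": 0.2525,"dz": -0.098,"rx": 0,"ry": 0,"rz": 32.3},{"jaw": 1,"dx": 0.024,"dy": 0.2525,"dz": -0.098,"rx": 0,"ry": 0,"rz": 32.3}])

```text
time: 13.75
tool_pos: [544.0, 173.4, 46.9]
orientation: [0.0, 0.982, 0.189, 0.002]
wrist_force: [1.1, -0.2, -3.9]
opening: 18.6
```

```bash
python3 - <<'E'
from h import *
s=sense();print(s['time'],s['tool_pos'],s['orientation'],s['wrist_force'],s['wrist_torque'])
c=snap('scene','s10.png')
cv2.imwrite('pics/s10c.png',cv2.resize(c['image'][130:280,290:440,::-1],None,fx=4,fy=4,interpolation=cv2.INTER_CUBIC))
E
```

```text
13.75 [544.01027719 173.37217095  46.91199763] [9.06679396e-05 9.82038367e-01 1.88673738e-01 1.69083772e-03] [ 1.09309377 -0.22999115 -3.8635111 ] [-0.04082588  0.13618091  0.01457193]
```

View pics/s10c.png

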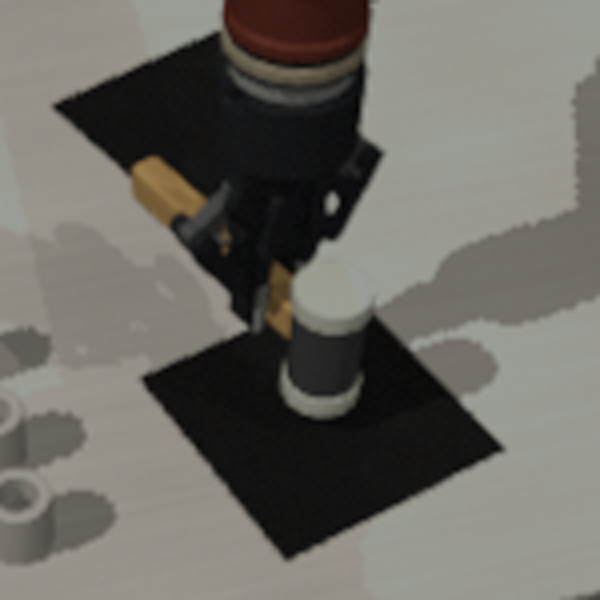

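drive_tool(commands=[{"jaw": 1,"dx": 0,"dy": 0,"dz": -0.008,"rx": 0,"ry": 0,"rz": 0},{"jaw": 1,"dx": 0,"dy": 0,"dz": -0.015,"rx": 0,"ry": 0,"rz": 0},{"jaw": 1,"dx": 0,"dy": 0,"dz": -0.019,"rx": 0,"ry": 0,"rz": 0},{"jaw": 1,"dx": 0,"dy": 0,"dz": -0.021,"rx": 0,"ry": 0,"rz": 0},{"jaw": 1,"dx": 0,"dy": 0,"dz": -0.021,"rx": 0,"ry": 0,"rz": 0}])

```text
time: 14.42
tool_pos: [542.3, 173.8, 25.1]
orientation: [-0.0, 0.982, 0.189, 0.0]
wrist_force: [-2.5, -1.2, 2.4]
opening: 18.1
```

drive_tool(commands=[{"jaw": 0.7,"dx": 0,"dy": 0,"dz": 0,"rx": 0,"ry": 0,"rz": 0},{"jaw": 0.4,"dx": 0,"dy": 0,"dz": 0,"rx": 0,"ry": 0,"rz": 0},{"jaw": 0,"dx": 0,"dy": 0,"dz": 0,"rx": 0,"ry": 0,"rz": 0},{"jaw": 0,"dx": 0,"dy": 0,"dz": 0,"rx": 0,"ry": 0,"rz": 0},{"jaw": 0,"dx": 0,"dy": 0,"dz": 0,"rx": 0,"ry": 0,"rz": 0},{"jaw": 0,"dx": 0,"dy": 0,"dz": 0,"rx": 0,"ry": 0,"rz": 0}])

```text
time: 15.18
tool_pos: [542.2, 173.6, 24.3]
orientation: [0.0, 0.982, 0.189, 0.0]
wrist_force: [0.4, 0.0, 0.4]
opening: 85.5
```

```bash
python3 - <<'E'
from h import *
s=sense();print(s['time'],s['tool_pos'],s['wrist_force'],s['opening'])
c=snap('wrist','w11.png')
E
```

```text
15.175 [542.17590873 173.61313982  24.27371713] [0.37372945 0.00232851 0.40556466] 85.48664866743135
```

View pics/w11.png

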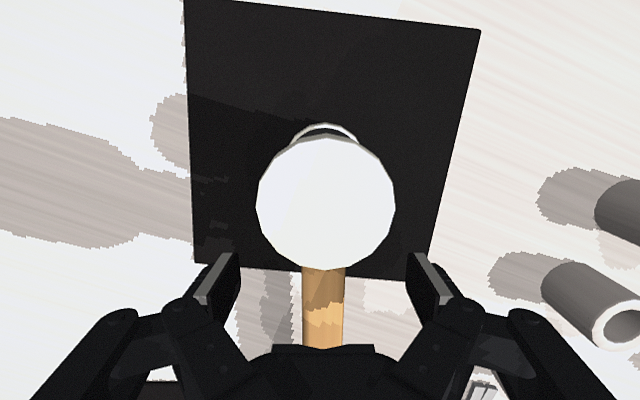

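The mallet is standing and the fingers are clear on both sides. I raise the arm straight up.

drive_tool(commands=[{"jaw": 0,"dx": 0,"dy": 0,"dz": 0.02,"rx": 0,"ry": 0,"rz": 0},{"jaw": 0,"dx": 0,"dy": 0,"dz": 0.06,"rx": 0,"ry": 0,"rz": 0},{"jaw": 0,"dx": 0,"dy": 0,"dz": 0.12,"rx": 0,"ry": 0,"rz": 0},{"jaw": 0,"dx": 0,"dy": 0,"dz": 0.18,"rx": 0,"ry": 0,"rz": 0},{"jaw": 0,"dx": 0,"dy": 0,"dz": 0.22,"rx": 0,"ry": 0,"rz": 0},{"jaw": 0,"dx": 0,"dy": 0,"dz": 0.22,"rx": 0,"ry": 0,"rz": 0},{"jaw": 0,"dx": 0,"dy": 0,"dz": 0.22,"rx": 0,"ry": 0,"rz": 0}])

```text
time: 16.1
tool_pos: [541.7, 173.5, 244.6]
orientation: [-0.0, 0.982, 0.189, 0.0]
wrist_force: [-0.1, 0.2, -0.5]
opening: 85.7
```

```bash
python3 - <<'E'
from h import *
c=snap('scene','s12.png');w=snap('wrist','w12.png')
p=[588,192]
hsv=cv2.cvtColor(w['image'],cv2.COLOR_RGB2HSV)
head=((hsv[:,:,2]>150)&(hsv[:,:,1]<40)).astype(np.uint8); n,l,st,ce=cv2.connectedComponentsWithStats(head)
q=proj(w,[588,192,84])[0]; k=l[int(q[1]),int(q[0])]; print(q,st[k],ce[k],onz(w,ce[k],84)); print(sense())
E
```

```text
[323.37890288 134.84265127] [ 303  113   42   44 1369] [323.66252739 134.72826881] [[588.21506159 191.77165288  84.        ]]
{'time': 16.2, 'joint_pos': array([1.86642099e-01, 8.91915185e-02, 1.73655678e+00, 2.62927313e-05,
       1.31928870e+00, 1.37699916e+00]), 'qd': array([-0.00107693,  0.01186083,  0.00478253,  0.00303635, -0.00044569,
       -0.00148709]), 'joint_torque': array([ 1.47245888e-02, -3.52087748e+01, -3.11908579e+01,  5.02039875e-04,
       -5.09075719e-03, -7.57452234e-08]), 'tool_pos': array([540.84340663, 173.37793082, 242.52858528]), 'orientation': array([-1.88881439e-05,  9.81961898e-01,  1.89071058e-01, -1.72211570e-03]), 'wrist_force': array([ 0.5895908 ,  0.45574577, -0.85061107]), 'wrist_torque': array([ 0.02707351,  0.01877848, -0.01761599]), 'opening': 85.14229063324447}
```

View pics/s12.png

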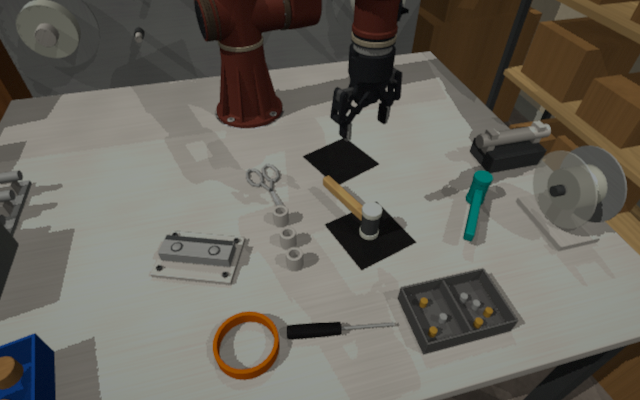

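View pics/w12.png

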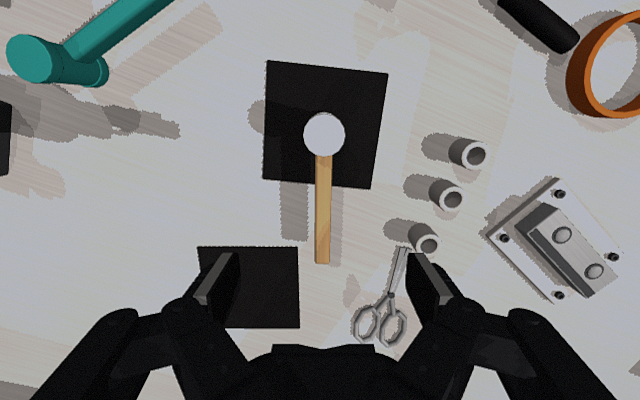

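The mallet stands upright near the mat's centre at scene (370,220). Both pins are flush at (178,247) and (214,251), the bystanders are where they were, and the gripper is clear. I hand in the job.

```bash
python3 -c "
from workcell import *
print(finish_job())"
```

```text
the job is handed in; nothing more can be done
None
```

I knocked both lock pins down with the wooden mallet, stood it back on its mat, let go and handed the job in at about 16 s of the allowed 58 s. No verdict was reported.

- **Pins:** Each one reached a hard stop: the tool stopped moving at 64.4 mm and the measured upward force climbed to about 25 N on the left and 30 N on the right. The last pictures show both flush in the block.
- **Mallet:** The head stands at about (588, 192) mm, within about 3 mm of the mat centre. It looks upright in the pictures; I did not measure the angle.
- **Rest of the bench:** I saw no bystander displaced in the last pictures, though I compared by eye. The gripper is open and well above everything, with the wrist force near zero. The gripper showed no contact with the fixture in the pictures.
- **What disagreed:** Heights worked out from two camera views came out 2 to 5 mm below the heights in the task text. I used the text's heights, and the contacts at the pin stops and on the mat agreed with them.

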